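# Snap the support roller into the smithy's bar rest

### The job

Take the steel roller from its wooden rest and press it gently down between the two spring clips of the bar rest, until it lies fully home in the white cradles with both clips sprung back over its ends. The bar rest's head has been left at an unknown height, so feel for the bottom and do not force it; then let go and leave the other things on the bench alone.

Things in the scene. Friction and masses are not known exactly. Their poses are not given: they have to be found in the camera images.
- roller_mid (a point): The roller's centre: a plain steel cylinder 130 mm long, 32 mm in diameter, about 0.3 kg; y is its axis. Its ends are chamfered: over the last 2 mm the radius falls from 16 to 13 mm. At the start it lies level in the wooden rest, centre 40 mm above the bench, with room for fingers on both sides over its middle 60 mm, down to the rest's board, 10 mm thick.
- roller: The same roller; origin and axes as roller_mid.
- rest: Wooden rest, fixed: board 75 (x) by 120 (y) by 10 mm with two V cradles 14 mm wide, 42 mm either side of the middle along its y. Origin: middle of its underside on the bench.
- stand: Bar rest: fixed steel base plate 90 (x) by 200 (y) by 10 mm, origin at the middle of its underside on the bench, z up. It carries a head with two white V cradles and two spring clips. The roller belongs in it with its axis along the stand's y, its centre above the origin. More than about 50 N between roller and stand damages it.
- stand_mid (a point): Middle of the base plate's top, 10 mm above the bench. Over it the head, a grey bar with V cradles (flanks 30 degrees, 14 mm wide, 42 mm either side along y). Head height varies at random and is not reported; it does not yield. Roller home: axis 55 mm above the bench (head lowest, bar top at 22 mm) to 75 mm (head highest).
- clip_left (a joint): Clip at the stand's +y end: upright steel leaf 24 mm wide, 70 mm from the middle, sprung shut; rad, 0 closed, about 0.065 as the roller's end passes. From its top, 33 mm above a seated roller's axis, a barb slopes down inwards; its edge, 17 mm above that axis, then stands 3.5 mm in over the roller's end. Passing both takes 8 to 20 N; about 1.5 mm after they snap in comes the hard stop.
- clip_right (a joint): The same clip, mirrored, at the stand's -y end; grows outwards. The two closed barbs' edges stand 123 mm apart.
- hammer: Bystander: a hand hammer lying at the far side of the bench.
- horseshoe: Bystander: a steel horseshoe about 120 mm across, 9 mm thick, lying at the far side of the bench.
- tin: Bystander: a closed green tin, 72 mm in diameter, 85 mm tall, standing at the far side of the bench.
Mind the look-alikes: they are no part of the job. What is meant by the stand is not purple, and is the larger of those in its own colour.

How it is judged:
On the way, in this order (a step that is already met when the one before it is completed fails the run):
1. the roller is lifted clear of the wooden rest (height (world z) of roller_mid above 0.08 m), for 0.1 s.
2. the roller's ends spread both clips (value of joint each of clip_left, clip_right above 0.02 rad and horizontal distance between roller_mid and stand_mid below 0.012 m), for 0.05 s.
3. the roller is home and both clips have sprung back (value of joint each of clip_left, clip_right below 0.015 rad and z of roller_mid in the frame of stand below 0.08 m and horizontal distance between roller_mid and stand_mid below 0.006 m), for 0.1 s.
At the end, for the whole second after the job is handed in: The roller rests in the bar rest, its centre within 6 mm of the stand's middle, its axis 50 to 80 mm above the bench and within 0.04 rad of the stand's y; both clips are closed again over its ends (under 0.015 rad); the roller is still and released (all of step 3 and z of roller_mid in the frame of stand above 0.05 m and angle between the y axis of roller_mid and the y axis of stand, either way round below 0.04 rad and linear speed of roller below 0.01 m/s); the robot touches nothing.
It fails at once if the roller is pressed on the bar rest with more than 50 N (contact force between roller and stand above 50 N).
It fails at once if the robot itself strikes the bar rest (over 15 N) (contact force between any of the fingers, the arm and stand above 15 N).
It fails at once if a bystander is moved more than 20 mm (distance of any of hammer, horseshoe, tin from where it was at the start of the episode above 0.02 m).
It also fails if it takes over 48 s, if anything falls off the work surface, if the arm or the gripper's body presses on something with over 40 N, if the wrist force passes 120 N, or if a joint passes its speed limit or range.

### The arm

A 7-joint arm with a two-finger parallel gripper is mounted at the origin on the work surface. World frame = base frame: x ahead of the robot, y to its left, z up, the work surface at z = 0. Lengths are in m, angles in rad, forces in N, time in s.
With the tool pointing down it reaches from about 0.35 to 0.9 m from the base axis. Payload 19.9 kg.
Tool frame: the origin (TCP) lies at the centre of the arm's flange, where the gripper is bolted on; the fingertips stand 173 mm ahead of it and the grasp point (between the pads) lies 155 mm ahead of it; z points along the fingers, y is the line along which they close (so a half turn about z gives the same grasp; the last joint's range is limited). The gripper opens to 85 mm and grips with 20 to 120 N. Pads are 22 mm wide; open, the fingers measure 114 mm over their backs; the gripper's body (76 mm by 85 mm) begins 54 mm behind the grasp point. The pads swing forward as they close: fully open they stand 13 mm farther back than shut.
Start: joints at [1.292, 0.417, -0.01, 1.614, 0.005, 1.111, -0.053], TCP at [0.147, -0.607, 0.405] pointing down, gripper open.
Joint ranges: [-2.81, 2.81], [-0.39, 2.02], [-1.27, 1.25], [0.06, 2.57], [-1.19, 4.33], [0.19, 2], [-2.82, 2.82]. Speed limits (rad/s): [1.89, 1.89, 2.39, 2.39, 3.01, 3.01, 3.01].

### API

Orientations are given as a 3x3 rotation matrix whose columns are the frame's x, y, z axes.
In Python, from station import bot gives the robot as it stands. The module is installed in compiled form; this text tells all that it offers.
- The arm moves only by the tool step_arm, never from a script. Its argument "targets" is a list that holds one entry, the list of rows, each a list of 7 numbers: the shift along the tool's x, y, z scaled (see below), then the turn, a rotation vector about the tool's x, y, z scaled (see below), then the opening, from 0 (shut) to 1 (fully open). In form: [[[tx, ty, tz, rx, ry, rz, jaw], ...]]. A call has 1 to 5 rows; each row shifts and turns the commanded pose from where the row before left it, along the tool's axes as they then stand; what a row does not reach is not made up. The controller multiplies each number of a shift by 0.03 m and each number of a turn by 0.08 rad. A row lasts 1/10 s, in which the tool goes at most 50 mm and 8.59 degrees, less where a joint would pass 70% of its speed; a pose out of reach is approached as far as the arm can. A call with a number of a shift or a turn outside -1 to 1 is refused whole. A call with a gripper value outside its range is refused whole. The fingers move at their own pace and stop on an object; "newtons" is the grip in N (left out, the last holds). Time passes only in rows, so rows that do not move let the fingers close. It gives the time, the measured TCP pose, the force, the opening and the grip force at its end, in the units of the state.
- bot.state(): the state, without advancing time (a new reading comes with each control period).
- bot.grab_frame(name): name is "scene" or "top" or "wrist"; returns (picture, depth): 384x512x3 uint8, red, green, blue; 384x512 float32, m along the optical axis (not along the pixel's ray), 0 where there is no reading.
- bot.calibration(name): a dict with "mtx" (3x3 intrinsics, pixels), "dist" ([k1, k2, p1, p2, k3] as OpenCV has them; the pictures are not rectified), "eye" and "attitude" of the camera in the world; the wrist camera has in their place "tool_from_camera" (4x4, takes a point from camera to tool coordinates, whose origin is the TCP and whose axes are the flange's). Camera axes: x right, y up, looking along -z (the intrinsics and any distortion apply to the point x, -y, -z); pixel columns grow to the right and rows downward; lengths in m; the calibration is good to about 2 mm. A picture is of the moment at which its call begins: read the wrist's pose just before it. calibration takes no time and is no camera call.
- bot.sign_off(): hands the job in; it is judged then, once.
The state is a dict: "time_s": time; "q": joint angles; "joint_velocities": joint speeds; "tau": joint torques, N m; "eef_pos": TCP position; "eef_rot": TCP orientation; "wrist_force": force on the tool from outside, world axes, zero at the start; "ft_torque": the same for the moment, N m; "opening": finger opening in m; "finger_force": force on a finger pad.
Only numpy, scipy, OpenCV 4.12 (cv2) and the standard library are available. Lean on these libraries where they do the work, as an engineer would, in place of code of your own. Each camera call takes 0.05 s, during which the arm holds its last target. There are 200 camera calls.

## Working session

There is one attempt and no reset: what is moved stays moved. The work goes in short steps, Python scripts to look and compute and a tool call to move; the robot and the scene stay as the last step left them, time stands still between calls to the robot, and variables do not carry over. Pictures are saved under pics/ and viewed, at most 10 in all, crops included, and the job is handed in when it is done.

Besides the shell and the picture viewer there is one more tool, called as name(argument=value, ...) on one line, values as JSON. step_arm: Moves the arm, as the interface text tells. Shifts and turns lie within -1 to 1; 1 stands for 0.03 m of shift or 0.08 rad of turn. Its arguments: {"type":"object","properties":{"targets":{"type":"array","items":{"type":"array","items":{"type":"array","items":{"type":"number","minimum":-1,"maximum":1}}}},"newtons":{"type":"number"}},"required":["targets"]}

```bash
mkdir -p pics; cat > h.py <<'E'
import numpy as np, cv2
from station import bot
def cam(n):
    c=bot.calibration(n); K=np.array(c["mtx"]);D=np.array(c["dist"])
    if n=="wrist":
        s=bot.state();T=np.eye(4);T[:3,:3]=s["eef_rot"];T[:3,3]=s["eef_pos"];T=T@np.array(c["tool_from_camera"])
        return K,D,T[:3,3],T[:3,:3]
    return K,D,np.array(c["eye"]),np.array(c["attitude"])
def grab(n,f):
    C=cam(n);p,d=bot.grab_frame(n);cv2.imwrite(f"pics/{f}.png",p[:,:,::-1]);np.savez(f"{f}.npz",p=p,d=d,K=C[0],D=C[1],e=C[2],R=C[3]);return p,d,C
def load(f):
    z=np.load(f+".npz");return z["p"],z["d"],(z["K"],z["D"],z["e"],z["R"])
def rays(uv,C):
    u=cv2.undistortPoints(np.array(uv,float).reshape(-1,1,2),C[0],C[1])[:,0]
    return np.c_[u[:,0],-u[:,1],-np.ones(len(u))]@C[3].T
def plane(uv,C,z):
    r=rays(uv,C);return C[2]+r*((z-C[2][2])/r[:,2])[:,None]
def depthpts(uv,d,C):
    uv=np.array(uv,int);r=rays(uv,C);return C[2]+r*d[uv[:,1],uv[:,0]][:,None]
E
python3 - <<'E'
from h import *
for n in("scene","top"):
    p,d,C=grab(n,n);print(n,C[2],C[3][:,2])
a=[cv2.imread(f"pics/{n}.png") for n in("top","scene")]
cv2.imwrite("pics/both.png",cv2.resize(np.vstack(a),(400,600)))
s=bot.state();print(s)
E
```

```text
scene [1.04558226 0.77286088 0.91377207] [0.41066213 0.56728131 0.71382668]
top [0.36670564 0.10605601 1.21046366] [-0.1489143   0.01716676  0.98870108]
{'time_s': 0.1, 'q': array([ 1.29150088,  0.41794101, -0.01033372,  1.61408547,  0.00470607,
        1.11071307, -0.05300047]), 'joint_velocities': array([ 5.74980582e-04, -1.51541077e-03, -5.92393612e-05, -1.44230117e-03,
        1.43802739e-04, -1.31333946e-03, -1.13829586e-04]), 'tau': array([ 7.89957157e-04, -8.65827012e+01,  6.79656453e-01, -4.35641706e+01,
        1.92464772e-02,  4.87712474e-03, -3.02008539e-05]), 'eef_pos': array([ 0.14722033, -0.60729918,  0.40411788]), 'eef_rot': array([[ 9.71850635e-01,  2.35597594e-01, -3.41270709e-04],
       [ 2.35597828e-01, -9.71850050e-01,  1.06978503e-03],
       [-7.96251757e-05, -1.12007390e-03, -9.99999370e-01]]), 'wrist_force': array([-0.01055196,  0.43179763,  0.71179428]), 'ft_torque': array([ 0.00861445, -0.02567977,  0.0205076 ]), 'finger_force': 0.0, 'opening': 0.0856082271078113}
```

View pics/top.png

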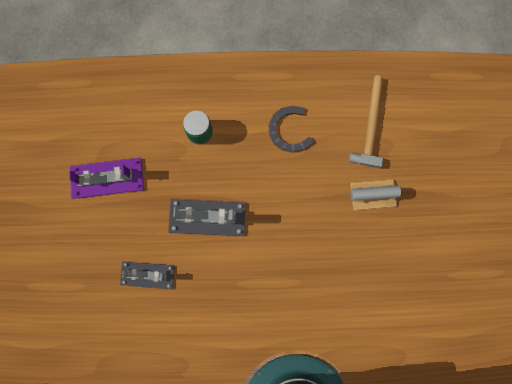

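View pics/scene.png

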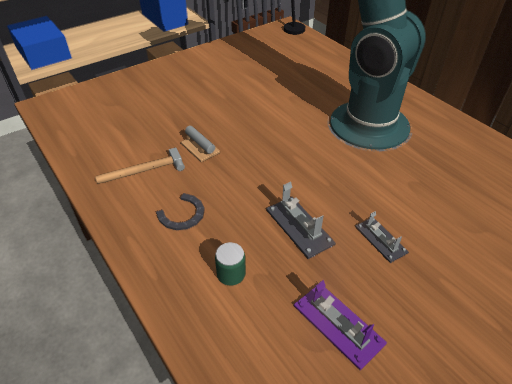

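The top view shows the dark stand at (207,217), the roller on its wooden rest at (376,193), with the hammer head close by at (367,160). The small grey stand at (148,275) and the purple one at (107,178) are decoys.

```bash
python3 - <<'E'
from h import *
p,d,C=load("top")
def box(mask,z):
    P=np.argwhere(mask)[:,::-1]
    W=plane(P,C,z)[:,:2]
    (c,s,a)=cv2.minAreaRect((W*1000).astype(np.float32));print(c,s,a,len(P))
hsv=cv2.cvtColor(p,cv2.COLOR_RGB2HSV)
def roi(x0,y0,x1,y1):
    m=np.zeros(p.shape[:2],bool);m[y0:y1,x0:x1]=1;return m
# stand: non-brown (blue >= red-ish)
nb=(p[:,:,2].astype(int)>p[:,:,0].astype(int)-5)
m=nb&roi(160,190,255,245); box(m,0.01)
m=nb&roi(343,180,410,208); box(m,0.045)
W=depthpts(np.argwhere(m)[:,::-1],d,C);print(np.percentile(W[:,2],[5,50,95]))
for uv in [(376,193),(376,160),(207,203),(185,213),(207,217),(226,216),(300,200)]:print(uv,depthpts([uv],d,C).round(3))
print(bot.calibration("wrist"))
E
```

```text
(494.700927734375, 218.80850219726562) (196.16233825683594, 86.59398651123047) 85.878662109375 2249
(543.5636596679688, -223.97012329101562) (28.079660415649414, 132.80496215820312) 3.3196661472320557 521
[0.04388011 0.05224845 0.05773371]
(376, 193) [[ 0.541 -0.222  0.053]]
(376, 160) [[ 0.634 -0.236  0.028]]
(207, 203) [[0.532 0.217 0.011]]
(185, 213) [[0.503 0.271 0.041]]
(207, 217) [[0.492 0.215 0.038]]
(226, 216) [[0.493 0.166 0.043]]
(300, 200) [[ 0.536 -0.03  -0.002]]
{'mtx': array([[292.3584845 ,   0.        , 257.932823  ],
       [  0.        , 292.3584845 , 188.27569869],
       [  0.        ,   0.        ,   1.        ]]), 'dist': array([-0.0132881,  0.       ,  0.       ,  0.       ,  0.       ]), 'tool_from_camera': array([[ 6.78180137e-04,  9.51291554e-01,  3.08291937e-01,
         7.87374257e-02],
       [ 9.99999548e-01, -8.50377442e-04,  4.24198729e-04,
         6.05183832e-04],
       [ 6.65701177e-04,  3.08291510e-01, -9.51291702e-01,
         3.19438945e-02],
       [ 0.00000000e+00,  0.00000000e+00,  0.00000000e+00,
         1.00000000e+00]])}
```

step_arm(targets=[[[0.79,-0.46,0,0,0,-0.87,1],[0.82,-0.41,0,0,0,-0.87,1],[0.85,-0.35,0,0,0,-0.87,1],[0.87,-0.29,0,0,0,-0.87,1],[0.89,-0.23,0,0,0,-0.87,1]]])

```text
time_s: 0.6
eef_pos: [0.2476, -0.5103, 0.4047]
eef_rot: [[0.83, 0.557, -0.0], [0.557, -0.83, 0.0], [-0.0, -0.0, -1.0]]
wrist_force: [0.3, -0.7, -0.3]
opening: 0.0855
finger_force: 0.0
```

step_arm(targets=[[[0.9,-0.17,0,0,0,-0.87,1],[0.91,-0.1,0,0,0,-0.87,1],[0.92,-0.04,0,0,0,-0.87,1],[0.92,0.02,0,0,0,-0.87,1],[0.91,0.09,0,0,0,-0.87,1]]])

```text
time_s: 1.1
eef_pos: [0.3467, -0.4144, 0.4047]
eef_rot: [[0.59, 0.807, -0.0], [0.807, -0.59, 0.0], [-0.0, -0.0, -1.0]]
wrist_force: [0.1, -0.7, 0.1]
opening: 0.0857
finger_force: 0.0
```

step_arm(targets=[[[0.9,0.15,0,0,0,-0.87,1],[0.89,0.21,0,0,0,-0.87,1],[0.87,0.28,0,0,0,-0.87,1],[0.85,0.34,0,0,0,-0.87,1],[0.83,0.39,0,0,0,-0.87,1]]])

```text
time_s: 1.6
eef_pos: [0.4453, -0.3192, 0.4046]
eef_rot: [[0.28, 0.96, 0.0], [0.96, -0.28, 0.0], [0.0, -0.0, -1.0]]
wrist_force: [-0.3, -0.1, 0.7]
opening: 0.0854
finger_force: 0.0
```

step_arm(targets=[[[0.8,0.45,0,0,0,-0.87,1],[0.77,0.5,0,0,0,-0.87,1],[0.73,0.56,0,0,0,-0.87,1],[0.69,0.61,0,0,0,-0.87,1],[0.64,0.65,0,0,0,-0.87,1]]])

```text
time_s: 2.1
eef_pos: [0.5441, -0.2232, 0.4046]
eef_rot: [[-0.065, 0.998, 0.0], [0.998, 0.065, 0.0], [0.0, 0.0, -1.0]]
wrist_force: [-0.3, 0.4, 0.3]
opening: 0.0855
finger_force: 0.0
```

step_arm(targets=[[[0,0,0,0,0,0,1],[0,0,0,0,0,0,1]]])

```text
time_s: 2.3
eef_pos: [0.5433, -0.2241, 0.4044]
eef_rot: [[-0.061, 0.998, -0.0], [0.998, 0.061, 0.0], [0.001, -0.0, -1.0]]
wrist_force: [0.6, -0.2, -0.1]
opening: 0.0853
finger_force: 0.0
```

```bash
python3 - <<'E'
from h import *
p,d,C=grab("wrist","w1")
print(C[2])
E
```

```text
[ 0.53807983 -0.14571417  0.37247601]
```

View pics/w1.png

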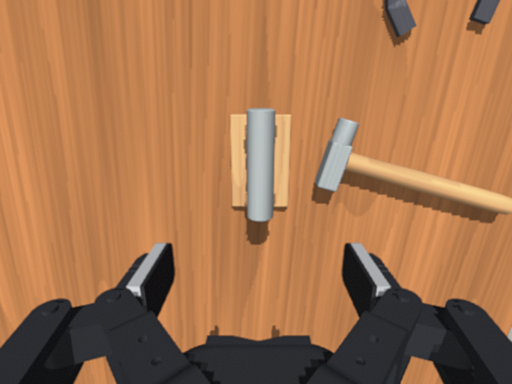

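The wrist view shows the roller from (261,109) to (260,220). The hammer head's nearest corner is at about (320,185), so I will go down with the jaws part closed.

```bash
python3 - <<'E'
from h import *
p,d,C=load("w1")
nb=(p[:,:,2].astype(int)>p[:,:,0].astype(int)-12)&(p.max(2)>70)
m=np.zeros_like(nb);m[95:232,235:290]=nb[95:232,235:290]
P=np.argwhere(m)[:,::-1]
W=depthpts(P,d,C); print(np.percentile(W[:,2],[2,50,90,98]),len(P))
top=W[W[:,2]>.045]
(c,s,a)=cv2.minAreaRect((top[:,:2]*1000).astype(np.float32));print(c,s,a)
W=plane(P,C,.045)
(c,s,a)=cv2.minAreaRect((W[:,:2]*1000).astype(np.float32));print(c,s,a)
h=[plane([q],C,.02).round(3) for q in [(320,185),(338,120)]];print(h)
s=bot.state();print(s["eef_pos"],s["eef_rot"],s["q"])
E
```

```text
[0.04445891 0.05259597 0.05474168 0.05549837] 2890
(544.9288330078125, -217.96859741210938) (29.340797424316406, 145.06756591796875) 3.409297227859497
(545.7153930664062, -227.13906860351562) (30.192211151123047, 132.45799255371094) 2.895005226135254
[array([[ 0.623, -0.25 ,  0.02 ]]), array([[ 0.634, -0.169,  0.02 ]])]
[ 0.54278693 -0.22494781  0.40443843] [[-5.94340517e-02  9.98232114e-01 -4.90135041e-04]
 [ 9.98232225e-01  5.94341125e-02  1.10292958e-04]
 [ 1.39228714e-04 -4.82713435e-04 -9.99999874e-01]] [ 0.71833424  0.38972442 -0.48379937  1.69730225  0.19922239  1.1041406
  0.23470242]
```

step_arm(targets=[[[-0.05,0.08,0.8,0,0,0,0.68],[0,0,1,0,0,0,0.68],[0,0,1,0,0,0,0.68],[0,0,1,0,0,0,0.68],[0,0,0,0,0,0,0.68]]])

```text
time_s: 2.85
eef_pos: [0.5438, -0.2269, 0.2874]
eef_rot: [[-0.058, 0.998, -0.005], [0.998, 0.058, 0.002], [0.002, -0.005, -1.0]]
wrist_force: [-0.4, 0.9, -0.4]
opening: 0.0582
finger_force: 0.0
```

```bash
python3 - <<'E'
from h import *
s=bot.state();print(s["eef_pos"],s["opening"],s["wrist_force"])
p,d,C=grab("wrist","w2")
E
```

```text
[ 0.54375054 -0.2268936   0.28739795] 0.05820415435808841 [-0.36288732  0.86656041 -0.36391756]
```

View pics/w2.png

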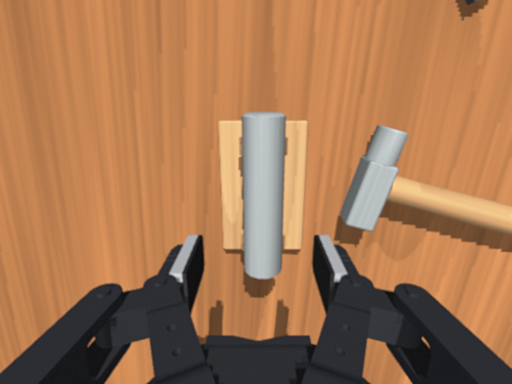

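The roller runs from (264,113) to (263,277) and lies between the finger columns 203 and 314. The hammer corner at (342,220) is clear of the right finger.

```bash
python3 - <<'E'
from h import *
p,d,C=load("w2")
W=plane([(264,113),(263,277)],C,.05);print(W,W.mean(0))
print(plane([(242,195),(284,195)],C,.043))
print(plane([(342,220)],C,.02))
E
```

```text
[[ 0.54256102 -0.16032928  0.05      ]
 [ 0.55020429 -0.29049215  0.05      ]] [ 0.54638266 -0.22541071  0.05      ]
[[ 0.529759   -0.22289052  0.043     ]
 [ 0.56202426 -0.22094704  0.043     ]]
[[ 0.61732514 -0.24886378  0.02      ]]
```

step_arm(targets=[[[0,0.04,1,0,0,0,0.68],[0,0,1,0,0,0,0.68],[0,0,0.7,0,0,0,0.68],[0,0,0.4,0,0,0,0.68],[0,0,0,0,0,0,0.68]]])

```text
time_s: 3.4
eef_pos: [0.5465, -0.2267, 0.1978]
eef_rot: [[-0.059, 0.998, -0.0], [0.998, 0.059, 0.0], [0.0, -0.0, -1.0]]
wrist_force: [1.2, 0.8, -0.1]
opening: 0.0581
finger_force: 0.0
```

step_arm(targets=[[[0.03,0,0.12,0,0,0,0.3],[0,0,0,0,0,0,0.2],[0,0,0,0,0,0,0.2],[0,0,0,0,0,0,0.2],[0,0,0,0,0,0,0.2]]], newtons=80)

```text
time_s: 3.9
eef_pos: [0.5463, -0.2256, 0.1954]
eef_rot: [[-0.059, 0.998, -0.0], [0.998, 0.059, -0.001], [-0.001, -0.0, -1.0]]
wrist_force: [-7.5, 1.6, 10.5]
opening: 0.0297
finger_force: 78.2
```

step_arm(targets=[[[0,0,0,0,0,0,0.2],[0,0,-0.1,0,0,0,0.2],[0,0,-0.4,0,0,0,0.2],[0,0,0,0,0,0,0.2]]])

```text
time_s: 4.3
eef_pos: [0.547, -0.2256, 0.2111]
eef_rot: [[-0.059, 0.998, 0.002], [0.998, 0.059, -0.001], [-0.001, 0.002, -1.0]]
wrist_force: [1.3, -0.1, -3.6]
opening: 0.0298
finger_force: 79.5
```

step_arm(targets=[[[0,0,-0.8,0,0,0,0.2],[0,0,-1,0,0,0,0.2],[0,0,-1,0,0,0,0.2],[0.5,-0.2,-0.5,0,0,0.12,0.2],[0.92,-0.37,-0.25,0,0,0.12,0.2]]])

```text
time_s: 4.8
eef_pos: [0.5273, -0.1849, 0.3174]
eef_rot: [[-0.037, 0.999, 0.003], [0.999, 0.037, -0.001], [-0.001, 0.003, -1.0]]
wrist_force: [-0.0, 0.4, -3.6]
opening: 0.0298
finger_force: 80.2
```

step_arm(targets=[[[0.92,-0.37,-0.25,0,0,0.14,0.2],[0.92,-0.37,-0.25,0,0,0.14,0.2],[0.92,-0.37,-0.25,0,0,0.14,0.2],[0.92,-0.37,-0.25,0,0,0.14,0.2],[0.92,-0.37,-0.25,0,0,0.14,0.2]]])

```text
time_s: 5.3
eef_pos: [0.4685, -0.0457, 0.3537]
eef_rot: [[0.017, 1.0, 0.001], [1.0, -0.017, -0.0], [-0.0, 0.001, -1.0]]
wrist_force: [0.2, 0.1, -3.3]
opening: 0.0299
finger_force: 80.1
```

step_arm(targets=[[[0.92,-0.37,-0.25,0,0,0.14,0.2],[0.92,-0.37,-0.25,0,0,0.14,0.2],[0.92,-0.37,-0.25,0,0,0.14,0.2],[0.92,-0.37,-0.25,0,0,0.14,0.2],[0.92,-0.37,0,0,0,0.14,0.2]]])

```text
time_s: 5.8
eef_pos: [0.4185, 0.0944, 0.3843]
eef_rot: [[0.072, 0.997, 0.002], [0.997, -0.072, -0.0], [-0.0, 0.002, -1.0]]
wrist_force: [0.6, 0.4, -3.8]
opening: 0.0298
finger_force: 80.2
```

step_arm(targets=[[[0.9,-0.37,0,0,0,0,0.2],[0,0,0,0,0,0,0.2],[0,0,0,0,0,0,0.2]]])

```text
time_s: 6.1
eef_pos: [0.4097, 0.1213, 0.3834]
eef_rot: [[0.071, 0.997, 0.001], [0.997, -0.071, -0.0], [-0.0, 0.001, -1.0]]
wrist_force: [0.0, 0.4, -2.9]
opening: 0.03
finger_force: 80.2
```

```bash
python3 - <<'E'
from h import *
s=bot.state();print(s["eef_pos"],s["eef_rot"],s["opening"],s["wrist_force"],s["q"])
p,d,C=grab("wrist","w3")
E
```

```text
[0.40972155 0.1212513  0.38338669] [[ 7.07750521e-02  9.97492091e-01  6.48543462e-04]
 [ 9.97492286e-01 -7.07749215e-02 -2.22154803e-04]
 [-1.75697046e-04  6.62640118e-04 -9.99999765e-01]] 0.030013960779509477 [ 0.03609209  0.38473752 -2.87337675] [ 0.29944687  0.1264798  -0.69929999  2.08255283  0.09956833  0.96384543
 -0.52361473]
```

View pics/w3.png

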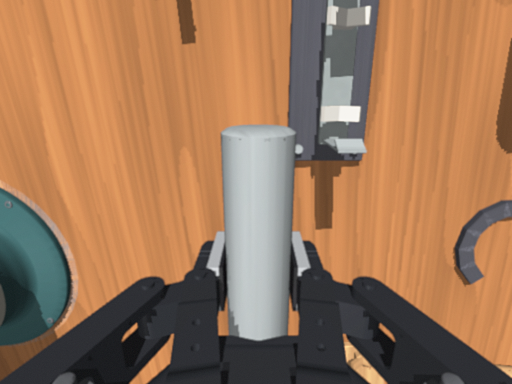

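The stand shows at columns 290–378 but runs off the top of the picture. The held roller covers columns 222–295 from row 125 down. I will shift a bit further along for the full view.

step_arm(targets=[[[0.8,-0.2,-0.3,0,0,0,0.2],[0.9,-0.2,-0.4,0,0,0,0.2],[0.8,-0.2,-0.3,0,0,0,0.2],[0,0,0,0,0,0,0.2],[0,0,0,0,0,0,0.2]]])

```text
time_s: 6.65
eef_pos: [0.3976, 0.1964, 0.413]
eef_rot: [[0.072, 0.997, 0.0], [0.997, -0.072, -0.0], [-0.0, 0.0, -1.0]]
wrist_force: [0.3, -0.4, -3.7]
opening: 0.0295
finger_force: 80.2
```

```bash
python3 - <<'E'
from h import *
s=bot.state();print(s["eef_pos"],s["eef_rot"])
p,d,C=grab("wrist","w4")
E
```

```text
[0.3976316  0.19641653 0.41303302] [[ 7.24617691e-02  9.97371191e-01  1.03209094e-05]
 [ 9.97371178e-01 -7.24617665e-02 -1.60496417e-04]
 [-1.59326631e-04  2.19236319e-05 -9.99999987e-01]]
```

View pics/w4.png

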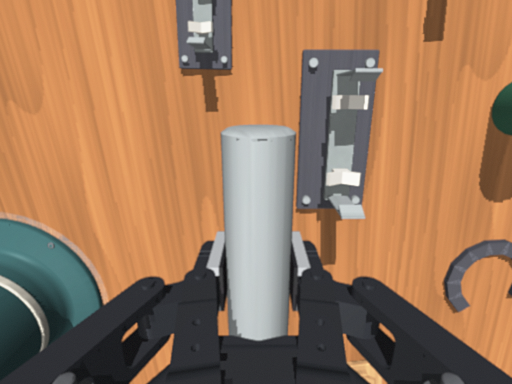

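Now the whole stand is visible: plate corners at about (303,51), (378,52), (297,210), cradles at (350,102) and (343,178), clips at (358,71) and (347,210).

```bash
python3 - <<'E'
from h import *
p,d,C=load("w4")
m=np.zeros(p.shape[:2],bool);m[40:230,294:392]=1
g=p.astype(int);nb=m&(g[:,:,2]>g[:,:,0]-8)
P=np.argwhere(nb)[:,::-1];W=depthpts(P,d,C)
k=W[:,2]>.003; k&=W[:,2]<.018
A=plane(P[k],C,.01)[:,:2]
print("plate z",np.median(W[k,2]))
(c,s,a)=cv2.minAreaRect((A*1000).astype(np.float32));print(c,s,a)
# robust: rotate to stand frame & edges via percentiles by slices
for yaw in (-3.5,-4.1,-4.7):
    t=np.radians(yaw);ex=np.array([np.cos(t),np.sin(t)]);ey=np.array([-np.sin(t),np.cos(t)])
    x=A@ex;y=A@ey
    lo=[x[(y>y0)&(y<y0+.02)].min() for y0 in np.arange(y.min()+.01,y.max()-.03,.02)]
    print(yaw,"left edge",np.round(lo,4),"y",y.min(),y.max(),"xmax",np.percentile(x,99.9))
    yh=[y[(x>x0)&(x<x0+.015)] for x0 in np.arange(x.min()+.005,x.max()-.02,.015)]
    print([ (round(q.min(),4),round(q.max(),4)) for q in yh])
# white cradles
w=m&(p.min(2)>170)&((p.max(2)-p.min(2))<40)
n,L,st,ce=cv2.connectedComponentsWithStats(w.astype(np.uint8))
for i in range(1,n):
    if st[i,4]>20:
        Q=np.argwhere(L==i)[:,::-1];V=depthpts(Q,d,C);print(st[i],ce[i],V.mean(0).round(4),V.min(0).round(4),V.max(0).round(4))
# clips tops: highest points
hi=W[:,2]>.075
print("hi",hi.sum());H=W[hi]
for sel in (H[:,1]>.22,H[:,1]<.22):
    if sel.any():print(sel.sum(),H[sel].mean(0).round(4),H[sel].min(0).round(4),H[sel].max(0).round(4))
print(C[2])
E
```

```text
plate z 0.00891541394290607
(495.61114501953125, 218.66851806640625) (195.7157745361328, 87.97726440429688) 85.92253112792969
-3.5 left edge [0.4368 0.4372 0.437  0.4373 0.4378 0.4375 0.4378 0.4382] y 0.15060211914655167 0.34662514607097583 xmax 0.5257543284349983
[(np.float64(0.1509), np.float64(0.3466)), (np.float64(0.1508), np.float64(0.3464)), (np.float64(0.1506), np.float64(0.3453)), (np.float64(0.3256), np.float64(0.3462)), (np.float64(0.1546), np.float64(0.3461))]
-4.1 left edge [0.435  0.435  0.4349 0.4348 0.435  0.4347 0.4347 0.4348] y 0.15568834584964913 0.3514119049217743 xmax 0.5224215098685188
[(np.float64(0.1557), np.float64(0.3512)), (np.float64(0.1557), np.float64(0.3513)), (np.float64(0.1557), np.float64(0.3503)), (np.float64(0.1557), np.float64(0.3514)), (np.float64(0.16), np.float64(0.3514))]
-4.7 left edge [0.4331 0.4329 0.4327 0.4322 0.4322 0.4318 0.4315 0.4314] y 0.16029757914788137 0.3566770194302201 xmax 0.520121699818416
[(np.float64(0.1603), np.float64(0.3559)), (np.float64(0.1605), np.float64(0.3562)), (np.float64(0.1606), np.float64(0.3553)), (np.float64(0
[... 515 characters left out ...]
 0.0384] [0.4982 0.2932 0.3811]
[363  95   6  15  65] [365.53846154 101.95384615] [0.5155 0.2584 0.0614] [0.5125 0.2474 0.0089] [0.5344 0.2656 0.0661]
[ 326  132   35   54 1064] [340.84868421 165.49154135] [0.4935 0.1888 0.0506] [0.403  0.1496 0.0085] [0.5259 0.2747 0.3811]
[303 197   7   7  35] [306.         199.82857143] [0.4559 0.1396 0.0254] [0.403  0.1311 0.0138] [0.4616 0.2747 0.3811]
[339 197  26  22 360] [351.58333333 209.81111111] [0.4951 0.1495 0.0899] [0.4799 0.1264 0.0133] [0.527  0.157  0.1079]
hi 755
427 [0.4877 0.2829 0.1307] [0.403  0.2514 0.0752] [0.5128 0.2902 0.3811]
328 [0.4902 0.1519 0.0984] [0.479  0.1472 0.0751] [0.5035 0.157  0.1079]
[0.40303403 0.27473351 0.38107593]
```

```bash
python3 - <<'E'
from h import *
p,d,C=load("w4");s=bot.state()
v,u=np.mgrid[110:225,205:310];P=np.c_[u.ravel(),v.ravel()]
W=depthpts(P,d,C);T=(W-s["eef_pos"])@s["eef_rot"]
k=(T[:,2]<.19)&(T[:,2]>.1);T=T[k]
for x0 in np.arange(.0,.08,.005):
    q=T[(T[:,0]>=x0)&(T[:,0]<x0+.005)]
    if len(q)>5:print(round(x0,3),len(q),"ztop",np.percentile(q[:,2],5).round(4),"y",q[:,1].min().round(4),q[:,1].max().round(4))
print(np.percentile(T[:,0],[90,95,98,99,100]))
u1=P[k];print(u1[:,1].min())
E
```

```text
0.02 23 ztop 0.1484 y -0.0165 0.0149
0.025 469 ztop 0.1407 y -0.0164 0.0155
0.03 769 ztop 0.1405 y -0.0161 0.0152
0.035 813 ztop 0.1404 y -0.0165 0.0156
0.04 826 ztop 0.1405 y -0.0161 0.0153
0.045 873 ztop 0.1403 y -0.0164 0.0155
0.05 912 ztop 0.1404 y -0.0163 0.0154
0.055 940 ztop 0.1404 y -0.0165 0.0153
0.06 1053 ztop 0.1405 y -0.0165 0.0155
0.065 425 ztop 0.1436 y -0.0137 0.0126
[0.06381311 0.06533719 0.06556125 0.06560038 0.06573511]
125
```

step_arm(targets=[[[0.24,0.8,0,0,0,0,0.2],[0.24,0.8,0.5,0,0,0,0.2],[0.24,0.8,0.8,0,0,0,0.2],[0.24,0.82,0.8,0,0,0,0.2],[0,0,0.9,0,0,0,0.2]]])

```text
time_s: 7.2
eef_pos: [0.4986, 0.2174, 0.3214]
eef_rot: [[0.075, 0.997, 0.0], [0.997, -0.075, 0.0], [0.0, 0.0, -1.0]]
wrist_force: [-0.4, -0.1, -4.2]
opening: 0.0297
finger_force: 80.3
```

step_arm(targets=[[[0,0,0.6,0,0,0,0.2],[0,0,0,0,0,0,0.2],[0,0,0,0,0,0,0.2],[0,0,0,0,0,0,0.2]]])

```text
time_s: 7.6
eef_pos: [0.4962, 0.2184, 0.3062]
eef_rot: [[0.073, 0.997, 0.001], [0.997, -0.073, 0.0], [0.0, 0.001, -1.0]]
wrist_force: [0.2, 1.7, -4.0]
opening: 0.0297
finger_force: 80.3
```

```bash
python3 - <<'E'
from h import *
s=bot.state();R=s["eef_rot"];print(s["eef_pos"],s["wrist_force"],np.degrees(np.arctan2(R[0,0],R[1,0])))
e=np.array([.4961,.2181,s["eef_pos"][2]])-s["eef_pos"];print("tool units",(e@R/.03).round(3),R[2])
p,d,C=grab("wrist","w5")
E
```

```text
[0.49619261 0.21843484 0.30618785] [ 0.15635537  1.67689481 -4.0218274 ] 4.176978806849342
tool units [-0.011 -0.002 -0.   ] [ 3.86201298e-04  1.34771173e-03 -9.99999017e-01]
```

View pics/w5.png

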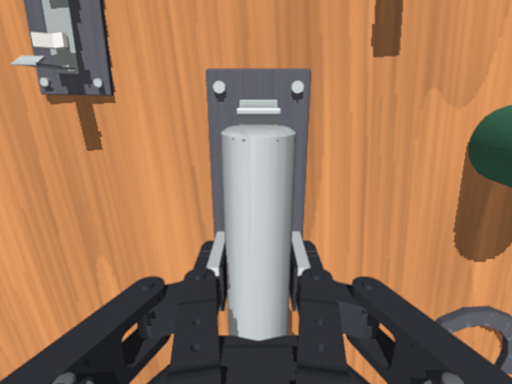

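The roller (columns 222–295) is centred on the plate and on the clip leaf (columns 238–280). Now I feel my way down.

step_arm(targets=[[[0,0,0.3,0,0,0,0.2],[0,0,0.2,0,0,0,0.2],[0,0,0.1,0,0,0,0.2],[0,0,0.1,0,0,0,0.2],[0,0,0,0,0,0,0.2]]])

```text
time_s: 8.15
eef_pos: [0.4957, 0.2188, 0.2837]
eef_rot: [[0.072, 0.997, -0.001], [0.997, -0.072, -0.0], [-0.0, -0.001, -1.0]]
wrist_force: [0.8, -0.4, -2.8]
opening: 0.0297
finger_force: 80.3
```

step_arm(targets=[[[0,0,0.1,0,0,0,0.2],[0,0,0.1,0,0,0,0.2],[0,0,0.1,0,0,0,0.2],[0,0,0.1,0,0,0,0.2],[0,0,0,0,0,0,0.2]]])

```text
time_s: 8.65
eef_pos: [0.4957, 0.2187, 0.2716]
eef_rot: [[0.072, 0.997, -0.001], [0.997, -0.072, -0.0], [-0.0, -0.001, -1.0]]
wrist_force: [-0.8, 0.4, -3.4]
opening: 0.0297
finger_force: 80.3
```

step_arm(targets=[[[0,0,0.1,0,0,0,0.2],[0,0,0.1,0,0,0,0.2],[0,0,0.1,0,0,0,0.2],[0,0,0.1,0,0,0,0.2],[0,0,0,0,0,0,0.2]]])

```text
time_s: 9.15
eef_pos: [0.4958, 0.2185, 0.2596]
eef_rot: [[0.072, 0.997, -0.001], [0.997, -0.072, -0.0], [-0.0, -0.0, -1.0]]
wrist_force: [2.0, -0.5, -6.5]
opening: 0.0298
finger_force: 80.1
```

step_arm(targets=[[[0,0,0.07,0,0,0,0.2],[0,0,0.07,0,0,0,0.2],[0,0,0.07,0,0,0,0.2],[0,0,0,0,0,0,0.2]]])

```text
time_s: 9.55
eef_pos: [0.4957, 0.2187, 0.2534]
eef_rot: [[0.072, 0.997, -0.001], [0.997, -0.072, -0.0], [-0.0, -0.0, -1.0]]
wrist_force: [1.1, -1.3, -5.4]
opening: 0.0296
finger_force: 80.1
```

step_arm(targets=[[[0,0,0.07,0,0,0,0.2],[0,0,0.07,0,0,0,0.2],[0,0,0,0,0,0,0.2]]])

```text
time_s: 9.85
eef_pos: [0.4958, 0.2187, 0.2493]
eef_rot: [[0.072, 0.997, -0.0], [0.997, -0.072, -0.0], [-0.0, -0.0, -1.0]]
wrist_force: [0.5, -1.3, -5.4]
opening: 0.0298
finger_force: 80.1
```

step_arm(targets=[[[0,0,0.07,0,0,0,0.2],[0,0,0.07,0,0,0,0.2],[0,0,0,0,0,0,0.2]]])

```text
time_s: 10.15
eef_pos: [0.4958, 0.2187, 0.2451]
eef_rot: [[0.072, 0.997, -0.0], [0.997, -0.072, -0.0], [-0.0, -0.0, -1.0]]
wrist_force: [2.0, -1.9, -4.9]
opening: 0.0298
finger_force: 80.1
```

```bash
python3 - <<'E'
from h import *
s=bot.state();print(s["eef_pos"],s["wrist_force"])
p,d,C=grab("wrist","w6")
for f in("w5","w6"):
    p,d,C=load(f)
    v,u=np.mgrid[60:130,225:295];P=np.c_[u.ravel(),v.ravel()];W=depthpts(P,d,C)
    t=np.radians(-4.1);V=(W-[.4956,.2186,0])@np.array([[np.cos(t),-np.sin(t),0],[np.sin(t),np.cos(t),0],[0,0,1]])
    k=(W[:,2]>.09)&(W[:,2]<.125)&(V[:,1]>.058);q=V[k]
    print(f,len(q),q.min(0).round(4),q.max(0).round(4))
    for y0 in np.arange(.058,.078,.002):
        r=q[(q[:,1]>=y0)&(q[:,1]<y0+.002)]
        if len(r):print(y0.round(3),len(r),r[:,2].min().round(4),r[:,2].max().round(4),r[:,0].min().round(3),r[:,0].max().round(3))
E
```

```text
[0.4957757  0.21866012 0.24507342] [ 2.02268875 -1.94348357 -4.89349127]
w5 662 [-0.0113  0.0606  0.0905] [0.0126 0.0704 0.1085]
0.06 79 0.0905 0.0949 -0.011 0.012
0.062 119 0.0933 0.0987 -0.011 0.012
0.064 123 0.0969 0.102 -0.011 0.013
0.066 125 0.1001 0.1052 -0.011 0.012
0.068 172 0.105 0.1085 -0.011 0.013
0.07 44 0.0905 0.1071 -0.011 0.013
w6 1800 [-0.0132  0.0647  0.0904] [0.0129 0.0758 0.1082]
0.064 185 0.0904 0.096 -0.013 0.013
0.066 247 0.0933 0.0979 -0.011 0.013
0.068 307 0.0962 0.101 -0.011 0.013
0.07 322 0.0986 0.1045 -0.011 0.013
0.072 333 0.102 0.1077 -0.011 0.013
0.074 406 0.1038 0.1082 -0.011 0.013
```

View pics/w6.png

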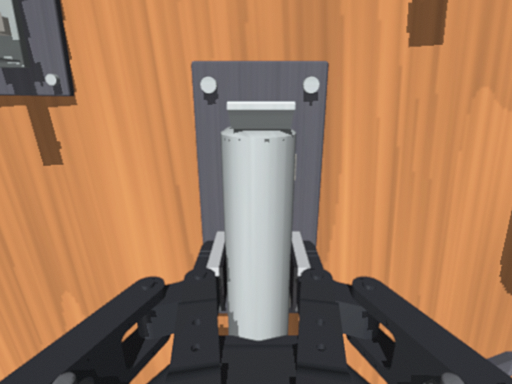

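The +y clip is sprung outward by about 4 mm at (260,105), with the roller's end rubbing past its barb. I continue down in millimetre steps.

step_arm(targets=[[[0,0,0.05,0,0,0,0.2],[0,0,0.05,0,0,0,0.2],[0,0,0.05,0,0,0,0.2],[0,0,0,0,0,0,0.2]]])

```text
time_s: 10.6
eef_pos: [0.4958, 0.2187, 0.2407]
eef_rot: [[0.072, 0.997, -0.0], [0.997, -0.072, 0.0], [-0.0, -0.0, -1.0]]
wrist_force: [1.3, -1.8, -4.1]
opening: 0.0296
finger_force: 80.3
```

step_arm(targets=[[[0,0,0.04,0,0,0,0.2],[0,0,0.04,0,0,0,0.2],[0,0,0.03,0,0,0,0.2],[0,0,0,0,0,0,0.2]]])

```text
time_s: 11.0
eef_pos: [0.4958, 0.2187, 0.2374]
eef_rot: [[0.072, 0.997, -0.0], [0.997, -0.072, -0.0], [-0.0, -0.0, -1.0]]
wrist_force: [-0.2, -0.9, -3.3]
opening: 0.0296
finger_force: 80.4
```

step_arm(targets=[[[0,0,0.03,0,0,0,0.2],[0,0,0.03,0,0,0,0.2],[0,0,0,0,0,0,0.2]]])

```text
time_s: 11.3
eef_pos: [0.4958, 0.2186, 0.2356]
eef_rot: [[0.072, 0.997, -0.0], [0.997, -0.072, -0.0], [-0.0, -0.0, -1.0]]
wrist_force: [1.5, -0.6, -4.5]
opening: 0.0297
finger_force: 80.2
```

step_arm(targets=[[[0,0,0.03,0,0,0,0.2],[0,0,0.02,0,0,0,0.2],[0,0,0,0,0,0,0.2]]])

```text
time_s: 11.6
eef_pos: [0.4957, 0.2187, 0.2341]
eef_rot: [[0.072, 0.997, -0.001], [0.997, -0.072, -0.0], [-0.0, -0.001, -1.0]]
wrist_force: [-0.8, -0.6, -6.6]
opening: 0.0298
finger_force: 80.1
```

step_arm(targets=[[[0,0,0.02,0,0,0,0.2],[0,0,0.02,0,0,0,0.2],[0,0,0,0,0,0,0.2]]])

```text
time_s: 11.9
eef_pos: [0.4957, 0.2187, 0.233]
eef_rot: [[0.072, 0.997, -0.0], [0.997, -0.072, 0.0], [0.0, -0.0, -1.0]]
wrist_force: [0.1, -0.4, -6.4]
opening: 0.0296
finger_force: 80.0
```

```bash
cat > clip.py <<'E'
from h import *
import sys
f=sys.argv[1]
s=bot.state();print(s["eef_pos"],s["wrist_force"],s["ft_torque"])
p,d,C=grab("wrist",f)
v,u=np.mgrid[40:225,205:310];P=np.c_[u.ravel(),v.ravel()];W=depthpts(P,d,C)
t=np.radians(-4.1);V=(W-[.4956,.2186,0])@np.array([[np.cos(t),-np.sin(t),0],[np.sin(t),np.cos(t),0],[0,0,1]])
k=(V[:,2]>.088)&(V[:,2]<.125)&(V[:,1]>.059)&(P[:,1]<130);q=V[k]
for y0 in np.arange(.058,.078,.002):
    r=q[(q[:,1]>=y0)&(q[:,1]<y0+.002)]
    if len(r):print(y0.round(3),len(r),r[:,2].min().round(4),r[:,2].max().round(4))
k=(V[:,1]>.03)&(V[:,1]<.058)&(V[:,2]<.12)
for y0 in(.035,.045,.055):print("roller top z",y0,np.percentile(V[k&(abs(V[:,1]-y0)<.003),2],95).round(4))
E
python3 clip.py w7
```

```text
[0.4957452  0.21874967 0.23296794] [ 0.08826398 -0.39508141 -6.43921524] [-0.18883072 -0.05371525 -0.01319699]
0.066 148 0.0993 0.103
0.068 362 0.1012 0.1057
0.07 522 0.104 0.1086
0.072 156 0.1042 0.1074
roller top z 0.035 0.0921
roller top z 0.045 0.092
roller top z 0.055 0.0921
```

step_arm(targets=[[[0,0,0.02,0,0,0,0.2],[0,0,0,0,0,0,0.2]]])

```text
time_s: 12.15
eef_pos: [0.4958, 0.2188, 0.2325]
eef_rot: [[0.072, 0.997, -0.0], [0.997, -0.072, 0.0], [0.0, -0.0, -1.0]]
wrist_force: [0.8, 0.5, -5.5]
opening: 0.0299
finger_force: 80.1
```

step_arm(targets=[[[0,0,0.02,0,0,0,0.2],[0,0,0,0,0,0,0.2]]])

```text
time_s: 12.35
eef_pos: [0.4958, 0.2188, 0.2319]
eef_rot: [[0.072, 0.997, 0.0], [0.997, -0.072, 0.0], [0.0, 0.0, -1.0]]
wrist_force: [-0.4, 1.0, -3.9]
opening: 0.0296
finger_force: 80.3
```

step_arm(targets=[[[0,0,0.02,0,0,0,0.2],[0,0,0,0,0,0,0.2]]])

```text
time_s: 12.55
eef_pos: [0.4958, 0.2188, 0.2313]
eef_rot: [[0.072, 0.997, 0.0], [0.997, -0.072, 0.0], [0.0, 0.0, -1.0]]
wrist_force: [-0.8, -0.5, -4.3]
opening: 0.0296
finger_force: 80.3
```

```bash
python3 clip.py w8
```

```text
[0.49582575 0.21880944 0.23133654] [-0.84129829 -0.53805269 -4.25311077] [-0.00020007 -0.00937897  0.00845948]
0.068 481 0.0905 0.1085
0.07 360 0.088 0.1082
roller top z 0.035 0.0906
roller top z 0.045 0.0906
roller top z 0.055 0.0907
```

step_arm(targets=[[[0,0,0.02,0,0,0,0.2],[0,0,0,0,0,0,0.2]]])

```text
time_s: 12.8
eef_pos: [0.4959, 0.2188, 0.2308]
eef_rot: [[0.072, 0.997, 0.0], [0.997, -0.072, 0.0], [0.0, 0.0, -1.0]]
wrist_force: [0.1, 0.5, -1.9]
opening: 0.0297
finger_force: 80.5
```

step_arm(targets=[[[0,0,0.02,0,0,0,0.2],[0,0,0,0,0,0,0.2]]])

```text
time_s: 13.0
eef_pos: [0.4962, 0.2189, 0.2305]
eef_rot: [[0.072, 0.997, 0.001], [0.997, -0.072, 0.0], [0.0, 0.001, -1.0]]
wrist_force: [1.1, -0.9, 5.2]
opening: 0.0297
finger_force: 81.1
```

step_arm(targets=[[[0,0,0.015,0,0,0,0.2],[0,0,0,0,0,0,0.2]]])

```text
time_s: 13.2
eef_pos: [0.4963, 0.2189, 0.2303]
eef_rot: [[0.072, 0.997, 0.002], [0.997, -0.072, 0.0], [0.001, 0.002, -1.0]]
wrist_force: [1.1, -1.9, 8.5]
opening: 0.0297
finger_force: 81.6
```

step_arm(targets=[[[0,0,0,0,0,0,0.2],[0,0,-0.005,0,0,0,0.2]]], newtons=25)

```text
time_s: 13.4
eef_pos: [0.4963, 0.2189, 0.2303]
eef_rot: [[0.072, 0.997, 0.002], [0.997, -0.072, 0.0], [0.001, 0.001, -1.0]]
wrist_force: [2.8, -1.1, 4.5]
opening: 0.0297
finger_force: 81.1
```

step_arm(targets=[[[0,0,0,0,0,0,0.45],[0,0,0,0,0,0,0.65],[0,0,0,0,0,0,0.65],[0,0,0,0,0,0,0.65]]])

```text
time_s: 13.8
eef_pos: [0.4957, 0.2188, 0.2297]
eef_rot: [[0.072, 0.997, -0.0], [0.997, -0.072, 0.0], [0.0, -0.0, -1.0]]
wrist_force: [-0.2, -0.4, -0.0]
opening: 0.0555
finger_force: 0.0
```

```bash
python3 clip.py w9; python3 - <<'E'
from h import *
s=bot.state();print(s["opening"],s["finger_force"])
p,d,C=grab("scene","s2")
cv2.imwrite("pics/s2c.png",cv2.resize(cv2.imread("pics/s2.png")[150:280,230:370],None,fx=4,fy=4,interpolation=cv2.INTER_CUBIC))
E
```

```text
[0.49572079 0.21877837 0.2297132 ] [-0.20761049 -0.41017404 -0.01535823] [0.05185294 0.00450105 0.03687093]
0.068 474 0.0894 0.1083
0.07 365 0.0898 0.1088
roller top z 0.035 0.0895
roller top z 0.045 0.0896
roller top z 0.055 0.0896
0.05542391631556906 0.0
```

View pics/s2c.png

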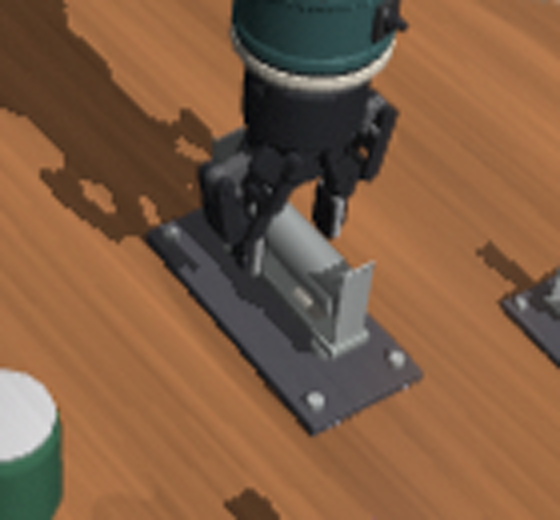

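The roller is seated, the +y clip is upright at (355,300), and the fingers are open. I retreat straight up, then check both clips.

step_arm(targets=[[[0,0,-0.3,0,0,0,0.65],[0,0,-0.8,0,0,0,0.65],[0,0,-1,0,0,0,0.65],[0,0,-1,0,0,0,0.65],[0,0,-1,0,0,0,0.65]]])

```text
time_s: 14.4
eef_pos: [0.4955, 0.2188, 0.3546]
eef_rot: [[0.072, 0.997, 0.0], [0.997, -0.072, 0.0], [0.0, 0.0, -1.0]]
wrist_force: [-0.3, -0.2, 0.2]
opening: 0.0556
finger_force: 0.0
```

step_arm(targets=[[[0,0,-1,0,0,0,0.65],[0,0,-0.7,0,0,0,0.65],[0,0,0,0,0,0,0.65],[0,0,0,0,0,0,0.65]]])

```text
time_s: 14.8
eef_pos: [0.4957, 0.2187, 0.4043]
eef_rot: [[0.072, 0.997, 0.001], [0.997, -0.072, 0.0], [0.0, 0.001, -1.0]]
wrist_force: [1.0, 0.6, -1.1]
opening: 0.0555
finger_force: 0.0
```

```bash
python3 - <<'E'
from h import *
p,d,C=grab("wrist","w10")
v,u=np.mgrid[40:300,180:340];P=np.c_[u.ravel(),v.ravel()];W=depthpts(P,d,C)
t=np.radians(-4.1);V=(W-[.4956,.2186,0])@np.array([[np.cos(t),-np.sin(t),0],[np.sin(t),np.cos(t),0],[0,0,1]])
k=(V[:,2]>.101)&(V[:,2]<.115)
for s in(1,-1):
    q=V[k&(s*V[:,1]>.05)&(s*V[:,1]<.09)];print(s,len(q),q.min(0).round(4),q.max(0).round(4))
q=V[(abs(V[:,1])<.075)&(abs(V[:,0])<.016)&(V[:,2]<.095)&(V[:,2]>.086)];A=np.polyfit(q[:,1],q[:,0],1);print("roller axis x' fit",A,"y",q[:,1].min(),q[:,1].max(),"top",np.percentile(q[:,2],95))
E
```

```text
1 165 [-0.0114  0.0655  0.101 ] [0.0126 0.0709 0.1082]
-1 159 [-0.0111 -0.0723  0.101 ] [ 0.0126 -0.0663  0.1081]
roller axis x' fit [0.00147332 0.00066157] y -0.06490489274463453 0.06256343757083405 top 0.09044623605329469
```

View pics/w10.png

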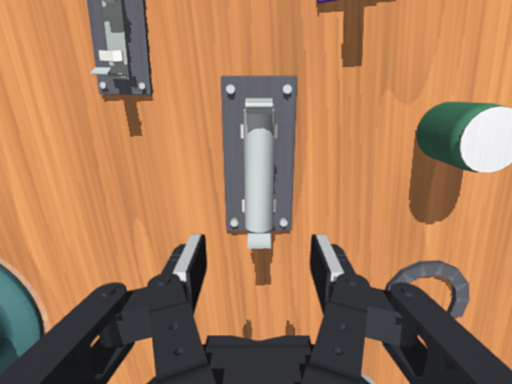

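The roller lies in the stand, with the clips closed at (259,102) and (259,240) and the same top-to-top span as when empty. Handing in.

```bash
python3 -c "
from station import bot
print(bot.sign_off())"
```

```text
the job is handed in; nothing more can be done
None
```

The job is handed in: the roller lies home in the bar rest at about 74 mm axis height, both clips measured closed over its ends, and the gripper is open and clear; no verdict was returned.

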